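Show the stone ball from the glass case

TASK

A customer across the counter wants to see the stone ball that lies loose in the wooden dish in the glass show case. Slide the case's glass lid fully open by its pull bar, take the dish by one of its two lugs, lift it level and well clear above the case, and there above the case give it a quarter turn so that the other lug points straight away across the counter to the customer, square to the case's long side, ready to be taken. Keep the dish level and the ball resting in its middle all the way without touching the ball, leave the things round about alone, and finish while holding the dish still in the air by that lug; do not put it down.

Things in the scene. Friction and masses are not known exactly. Their poses are not given: they have to be found in the camera images.
- case: fixed glass show case, 340 mm long (y) x 176 wide (x), rails' top 74 mm, end stops 77 mm over the counter, inner floor 10 mm. Origin: centre of its underside; +x square to the long side, away to the customer; +y to the robot's left. A fixed pane shuts the -y half; the dish stands in the +y half under the sliding lid. Opened, the mouth is x -79 to 79 mm, y 3 to 162 mm
- lid (a joint): travel of the sliding glass lid in m: 0 shut, 0.166 fully open against its stop; it slides along the case's -y and stays where it is left, about 1 to 2 N to move. It may stand open up to 12 mm at the start.
- lid_bar (a point): centre of the lid's upright aluminium pull bar, 85 mm above the counter: 64 mm long along the case's x, 10 mm thick along its y, standing 24 mm high over the glass (top 96 mm, glass 73 mm above the counter), in the middle of the sliding pane; moves with the lid
- dish_center (a point): centre of the loose wooden dish, 17 mm above its underside (27 mm above the counter at the start). 92 mm across, 34 high, two equal lugs along its x, 136 mm over both; z up. In the case its x lies along the case's y within 6 degrees. Hollow: 22 mm above the underside in the middle, sloping 8 degrees to 18 mm radius, then 20 degrees to the rim. About 120 g
- dish_lug1 (a point): middle of the lug on the dish's +x side, 55 mm from the dish's axis and 26 mm above its underside: a wooden block 20 mm wide across the dish's x, 16 mm high (top level with the rim), sticking out 22 mm past the rim
- dish_lug2 (a point): middle of the equal lug on the dish's -x side
- ball_center (a point): centre of the loose polished stone ball, 28 mm across, about 32 g, resting in the middle of the dish, its top about 60 mm above the counter at the start
- customer_side (a point): the customer's side: a point 0.20 m from the case's origin along the case's +x (35 mm above the counter); the customer stands farther out on the same line
- stapler: bystander: stapler 136 x 32 x 41 mm lying beyond the case, origin at the centre of its underside
- calculator: bystander: pocket calculator 118 x 69 x 13 mm lying on the robot's side of the case, origin at the centre of its underside
- rubber_stamp: bystander: upright rubber stamp 25 x 44 x 73 mm standing beyond the case, origin at the centre of its underside

How it is judged:
On the way, in this order (a step that is already met when the one before it is completed fails the run):
1. the glass lid is slid fully open (value of joint lid above 0.15 m), for 0.2 s.
2. the dish is lifted out, clear of the case, in the fingers (height (world z) of dish_center above 0.12 m and contact force between dish and case below 0.1 N and contact force between the fingers and dish above 1 N), for 0.2 s.
At the end, for the whole second after the job is handed in: Lid over 150 mm open; dish still, held by one lug, centre over 130 mm above the counter, clear of the case, level within 0.12 rad; other lug points to the customer, square to the case within 0.22 rad; ball untouched, within 15 mm of the middle (value of joint lid above 0.15 m and height (world z) of dish_center above 0.13 m and angle between dish_center's own z axis and vertical below 0.12 rad and angle between the x axis of dish_center and the x axis of case, either way round below 0.22 rad and ((x of customer_side in the frame of dish_center above 0 m and x of the grasp point in the frame of dish_center below -0.04 m) or (x of customer_side in the frame of dish_center below 0 m and x of the grasp point in the frame of dish_center above 0.04 m)) and horizontal distance between ball_center and dish_center below 0.015 m and distance between ball_center and dish_center below 0.03 m and contact force between the fingers and dish above 1 N and contact force between dish and case below 0.1 N and contact force between the fingers and ball below 0.1 N and linear speed of dish below 0.03 m/s); the arm keeps its last pose, push and grip.
It fails at once if the ball rolls away from the middle to the rim or out of the dish (distance between ball_center and dish_center above 0.033 m).
It fails at once if the dish is tipped more than about 14 degrees (angle between dish_center's own z axis and vertical above 0.25 rad).
It fails at once if the fingers touch the ball (contact force between the fingers and ball above 0.3 N).
It fails at once if a bystander is pushed about (distance of any of stapler, calculator, rubber_stamp from where it was at the start of the episode above 0.03 m).
It also fails if it takes over 61 s, if anything falls off the work surface, if the arm or the gripper's body presses on something with over 40 N, if the wrist force passes 120 N, or if a joint passes its speed limit or range.

ROBOT

A 6-joint arm with a two-finger parallel gripper is mounted at the origin on a cart in front of the work surface, level with it; the furniture and walls round the work are solid. World frame = base frame: x ahead of the robot, y to its left, z up, the work surface at z = 0. Lengths are in m, angles in rad, forces in N, time in s.
With the tool pointing down it reaches from about 0.35 to 0.975 m from the base axis. Payload 17.4 kg.
Tool frame: the origin (TCP) lies at the very end of the fingers, on their centre line; the grasp point (between the pads) lies 19 mm behind it (manip.grasp_offset is the distance from the TCP to the grasp point, in m); z points along the fingers, y is the line along which they close (so a half turn about z gives the same grasp; the last joint's range is limited). The gripper opens to 85 mm and grips with 20 to 120 N. Pads are 22 mm wide; open, the fingers measure 114 mm over their backs; the gripper's body (76 mm by 85 mm) begins 54 mm behind the grasp point. The pads swing forward as they close: fully open they stand 13 mm farther back than shut.
Start: joints at [1.101, 0.116, 1.442, -0, 1.584, -0.038], TCP at [0.283, 0.613, 0.231] pointing down, gripper open.
Joint ranges: [-2.83, 2.83], [-0.83, 2.19], [0.07, 2.5], [-1.14, 4.28], [0.01, 3], [-2.97, 2.97]. Speed limits (rad/s): [1.89, 1.89, 2.22, 3.14, 3.14, 3.14].

INTERFACE

Orientations are given as a unit quaternion [w, x, y, z].
In Python, from plant import get_state, optics, manip, finder gives the robot as it stands.
- The arm moves only by the tool carry_out, never from a script. Its argument "motion" is a list that holds one entry, the list of rows, each a list of 4 numbers: the shift along the tool's x, y, z in units of 50 mm (1.0 is 50 mm), then the turn about the tool's z in units of 5 degrees (1.0 is 5 degrees). In form: [[[dx, dy, dz, yaw], ...]]. A call has 1 to 20 rows; each row is the pose to reach, as a shift and turn from the pose commanded when the call began, along the tool's axes at that moment; what a row does not reach only later rows make up. A row lasts 1/10 s, in which the tool goes at most 50 mm and 8.59 degrees, less where a joint would pass 70% of its speed; a pose out of reach is approached as far as the arm can. A call with a gripper value outside its range is refused whole. "gripper" is the opening, from 0 (shut) to 1 (fully open), set as the call begins (left out, the last holds). The fingers move at their own pace and stop on an object; the grip force is fixed at half the most. Time passes only in rows, so rows that repeat a pose let the fingers close. It gives the time, the measured TCP pose, the force, the opening and the grip force at its end, in the units of the state.
- get_state(): the state, without advancing time (a new reading comes with each control period).
- optics.get_image(name): name is "scene" or "top" or "wrist"; returns the picture (384x512x3 uint8, red, green, blue); there is no depth.
- optics.camera_params(name): a dict with "camera_matrix" (3x3 intrinsics, pixels), "world_from_camera" (4x4, takes a point from camera to world coordinates); the wrist camera has in their place "hand_eye" (4x4, takes a point from camera to tool coordinates, whose origin is the TCP and whose axes are the flange's). Camera axes: x right, y down, z forward; pixel columns grow to the right and rows downward; lengths in m; the calibration is good to about 2 mm. The wrist camera is an equidistant fisheye: a pixel r from the principal point sees the ray r / f radians off the axis. A picture is of the moment at which its call begins: read the wrist's pose just before it. camera_params takes no time and is no camera call.
- manip.close_job(): hands the job in; it is judged then, once.
Trained networks look in the newest picture that a camera, given by its name, has taken for a name from the list of things; names that differ only in an ending like _2 or _b are one class to them, and where a whole thing is asked for, a point or a joint stands for the part that bears it (a point fixed in the world has none). Each returns a list of dicts, best first, with "conf" (0 to 1); they miss things now and then, are a little off and sometimes report something else, mostly with a low value. They report only what shows in the picture. A call takes as long as a camera call.
- finder.cut_out(query, camera): "mask" (384x512 bool, what is visible of it) and "rect" ([left, top, right, bottom] in pixels, round what is visible of it).
The state is a dict: "time_s": time; "joint_positions": joint angles; "dq": joint speeds; "joint_torque": joint torques, N m; "tool_pos": TCP position; "ee_rot": TCP orientation; "wrist_force": force on the tool from outside, world axes, zero at the start; "wrist_torque": the same for the moment, N m; "grip_width": finger opening in m; "grip_force": force on a finger pad.
Only numpy, scipy, OpenCV 4.12 (cv2) and the standard library are available. Lean on these libraries where they do the work, as an engineer would, in place of code of your own. Each camera call takes 0.05 s, during which the arm holds its last target. There are 200 camera calls.

## Working session

There is one attempt and no reset: what is moved stays moved. The work goes in short steps, Python scripts to look and compute and a tool call to move; the robot and the scene stay as the last step left them, time stands still between calls to the robot, and variables do not carry over. Pictures are saved under pics/ and viewed, at most 10 in all, crops included, and the job is handed in when it is done.

Besides the shell and the picture viewer there is one more tool, called in YAML: its name, and indented under it one key for each argument. carry_out: Moves the arm, as the interface text tells. Its arguments: {"type":"object","properties":{"motion":{"type":"array","items":{"type":"array","items":{"type":"array","items":{"type":"number"}}}},"gripper":{"type":"number"}},"required":["motion"]}

```bash
mkdir -p pics
cat > h.py <<'E'
import numpy as np,cv2
from plant import get_state, optics, manip, finder
from scipy.spatial.transform import Rotation as R
def pix2plane(cam,uv,z):
    p=optics.camera_params(cam);K=np.array(p['camera_matrix']);T=np.array(p['world_from_camera'])
    uv=np.atleast_2d(uv).astype(float);d=np.c_[uv,np.ones(len(uv))]@np.linalg.inv(K).T@T[:3,:3].T
    o=T[:3,3];return o+d*((z-o[2])/d[:,2])[:,None]
def seg(q,cam):
    r=finder.cut_out(q,cam);return r
E
python3 - <<'E'
from h import *
im={c:optics.get_image(c) for c in('scene','top')}
cv2.imwrite('pics/a.png',cv2.resize(im['top'][:,:,::-1],(800,600)))
cv2.imwrite('pics/b.png',cv2.resize(im['scene'][:,:,::-1],(800,600)))
p=optics.camera_params('top');print(np.round(p['camera_matrix'],1),np.round(p['world_from_camera'],3))
z={'case':.074,'lid_bar':.096,'dish_center':.044,'ball_center':.05,'dish_lug1':.044,'stapler':.03,'calculator':.013,'rubber_stamp':.06}
for q in z:
    for r in seg(q,'top')[:2]:
        m=r['mask'];(c,s,a)=cv2.minAreaRect(np.argwhere(m)[:,::-1].astype(np.float32))
        b=cv2.boxPoints((c,s,a));print(q,round(r['conf'],2),r['rect'],m.sum(),np.round(pix2plane('top',[c],z[q])[0],3),np.round(pix2plane('top',b,z[q])[:,:2],3).tolist())
print(get_state())
E
```

```text
[[375.6   0.  257.2]
 [  0.  375.6 188.1]
 [  0.    0.    1. ]] [[-0.144 -0.963  0.227  0.375]
 [-0.99   0.141 -0.028 -0.184]
 [-0.005 -0.228 -0.974  0.944]
 [ 0.     0.     0.     1.   ]]
case 0.57 [177.3, 148.0, 339.8, 280.4] 10868 [ 0.515 -0.203  0.074] [[0.543, -0.011], [0.699, -0.113], [0.487, -0.396], [0.347, -0.286]]
lid_bar 0.55 [191.1, 154.5, 276.6, 240.8] 4581 [ 0.558 -0.14   0.096] [[0.542, -0.03], [0.673, -0.114], [0.575, -0.251], [0.45, -0.164]]
dish_center 0.42 [176.7, 154.7, 342.0, 278.3] 10841 [ 0.52  -0.201  0.044] [[0.545, -0.002], [0.708, -0.105], [0.495, -0.4], [0.348, -0.29]]
calculator 0.72 [176.9, 264.1, 230.0, 304.2] 1353 [ 0.381 -0.049  0.013] [[0.379, 0.018], [0.439, -0.013], [0.382, -0.117], [0.324, -0.085]]
rubber_stamp 0.51 [251.5, 119.6, 270.4, 140.4] 238 [ 0.733 -0.24   0.06 ] [[0.718, -0.213], [0.764, -0.228], [0.749, -0.268], [0.704, -0.252]]
{'time_s': 0.5, 'joint_positions': array([ 1.10121833e+00,  1.16005671e-01,  1.44165403e+00,  1.25079357e-05,
        1.58398421e+00, -3.77894122e-02]), 'dq': array([ 2.75733658e-03,  3.09576096e-04,  1.00392646e-03,  1.50638914e-03,
       -1.87447238e-03,  7.76943373e-05]), 'joint_torque': array([ 8.66582104e-04, -7.31144428e+01, -6.32212973e+01,  2.97516742e-06,
        6.84002807e-04,  9.13911805e-06]), 'tool_pos': array([0.28247906, 0.61304051, 0.23126574]), 'ee_rot': array([-1.24859631e-05,  2.14220963e-01,  9.76785226e-01, -2.32413571e-05]), 'wrist_force': array([0.70179065, 0.14411177, 0.33122308]), 'wrist_torque': array([-0.0035823 , -0.02079625, -0.03914152]), 'grip_force': 0.0, 'grip_width': 0.0853934163433855}
```

View pics/a.png

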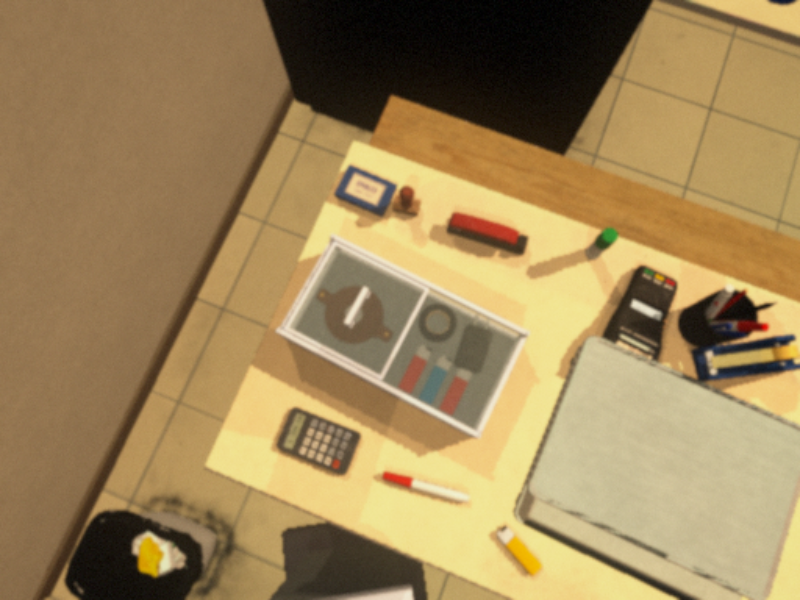

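View pics/b.png

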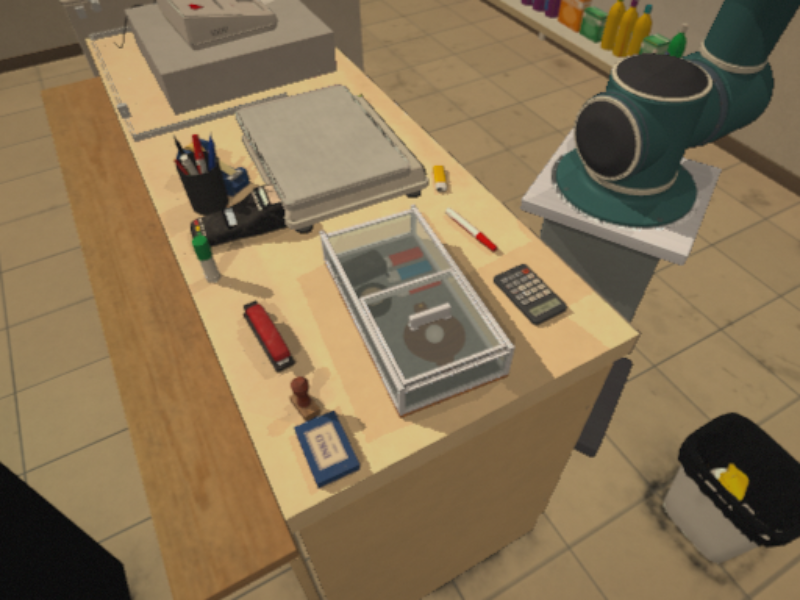

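Top view (800x600): case corners ≈ (335,240), (525,333), (478,433), (282,328); bar from (364,288) to (349,324); lugs at (323,297) and (384,333). The scene view confirms the lid is shut with the bar over the dish, the stamp and stapler beyond and the calculator on the near side.

Run:
```python
from h import *
s=.64
c=pix2plane('top',np.array([(335,240),(525,333),(478,433),(282,328)])*s,.075)[:,:2]
print(c.round(3),[np.linalg.norm(c[i]-c[(i+1)%4]).round(3) for i in range(4)])
ctr=c.mean(0);ydir=(c[0]-c[1])+(c[3]-c[2]);ydir/=np.linalg.norm(ydir);th=np.arctan2(-ydir[0],ydir[1])
print('ctr',ctr.round(4),'case yaw',np.degrees(th))
Rm=np.array([[np.cos(th),-np.sin(th)],[np.sin(th),np.cos(th)]])
for n,uv,z in[('bar',[(365,288),(349,324)],.096),('lugs',[(323,297),(384,333)],.044),('dish',[(354,315)],.04)]:
    p=pix2plane('top',np.array(uv)*s,z)[:,:2];print(n,p.round(3),((p-ctr)@Rm).round(4))
R0=R.from_quat(get_state()['ee_rot'],scalar_first=True).as_matrix();print(R0.round(3));print(optics.camera_params('wrist'))
# target above bar start: y_tool along case y
cy=Rm[:,1];print('tool x,y',R0[:,0],R0[:,1],'caseY',cy)
```

```text
[[ 0.678 -0.118]
 [ 0.492 -0.382]
 [ 0.358 -0.287]
 [ 0.552 -0.023]] [np.float64(0.323), np.float64(0.164), np.float64(0.328), np.float64(0.158)]
ctr [ 0.52   -0.2026] case yaw -35.71684149315348
bar [[ 0.59  -0.155]
 [ 0.539 -0.125]] [[ 0.0289  0.0795]
 [-0.0298  0.0746]]
lugs [[ 0.598 -0.086]
 [ 0.527 -0.173]] [[-0.0047  0.1404]
 [-0.0112  0.0283]]
dish [[ 0.563 -0.13 ]] [[-0.0071  0.084 ]]
[[-0.908  0.418 -0.   ]
 [ 0.418  0.908 -0.   ]
 [ 0.    -0.    -1.   ]]
{'camera_matrix': array([[297.31863964,   0.        , 251.27239692],
       [  0.        , 297.31863964, 191.92943406],
       [  0.        ,   0.        ,   1.        ]]), 'hand_eye': array([[-2.26018711e-04, -9.47984139e-01, -3.18317483e-01,
         8.16962857e-02],
       [ 9.99999856e-01, -5.94645633e-05, -5.32949726e-04,
         5.76702723e-04],
       [ 4.86299277e-04, -3.18317558e-01,  9.47984017e-01,
        -1.42759371e-01],
       [ 0.00000000e+00,  0.00000000e+00,  0.00000000e+00,
         1.00000000e+00]])}
tool x,y [-9.08218758e-01  4.18495744e-01  1.44346367e-05] [ 4.18495743e-01  9.08218757e-01 -5.07531386e-05] caseY [0.58377989 0.81191197]
```

carry_out:
  motion:
    - [[-0.6, -0.6, 0, 0.2], [-1.2, -1.2, 0, 0.4], [-1.9, -1.9, 0, 0.6], [-2.6, -2.6, 0, 0.8], [-3.3, -3.3, 0, 1.0], [-4.0, -4.0, 0, 1.2], [-4.7, -4.7, 0, 1.4], [-5.4, -5.4, 0, 1.6], [-6.1, -6.1, 0, 1.8], [-6.8, -6.8, 0, 2.0], [-7.5, -7.5, 0, 2.2], [-8.2, -8.2, 0, 2.2], [-8.9, -8.9, 0, 2.2], [-9.6, -9.6, 0, 2.2], [-10.3, -10.3, 0.2, 2.2], [-10.9, -10.8, 0.4, 2.2], [-11.4, -11.3, 0.6, 2.2], [-11.4, -11.3, 0.6, 2.2], [-11.4, -11.3, 0.6, 2.2], [-11.4, -11.3, 0.6, 2.2]]
  gripper: 0.4

```text
time_s: 2.5
tool_pos: [0.5637, -0.138, 0.2018]
ee_rot: [0.0, 0.307, 0.952, 0.0]
wrist_force: [0.2, 1.0, -0.3]
grip_width: 0.0341
grip_force: 0.0
```

```bash
cat >> h.py <<'E'
def tcp():
    s=get_state();T=np.eye(4);T[:3,:3]=R.from_quat(s['ee_rot'],scalar_first=True).as_matrix();T[:3,3]=s['tool_pos'];return T
def wpix(uv,z,T):
    p=optics.camera_params('wrist');K=np.array(p['camera_matrix']);E=T@np.array(p['hand_eye'])
    uv=np.atleast_2d(uv).astype(float);d=(uv-K[:2,2])/K[0,0];r=np.linalg.norm(d,axis=1)
    v=np.c_[d/np.maximum(r,1e-9)[:,None]*np.sin(r)[:,None],np.cos(r)]@E[:3,:3].T
    o=E[:3,3];return o+v*((z-o[2])/v[:,2])[:,None]
E
python3 - <<'E'
from h import *
T=tcp();np.save('T1.npy',T);im=optics.get_image('wrist');print(T.round(4),get_state()['joint_positions'].round(3),get_state()['time_s'])
cv2.imwrite('pics/c.png',cv2.resize(im[:,:,::-1],(800,600)))
for q in('lid_bar','dish_center','ball_center'):
    for r in seg(q,'wrist')[:2]:print(q,r['conf'],r['rect'])
E
```

```text
[[-8.119e-01  5.838e-01  5.000e-04  5.637e-01]
 [ 5.838e-01  8.119e-01  0.000e+00 -1.380e-01]
 [-4.000e-04  4.000e-04 -1.000e+00  2.018e-01]
 [ 0.000e+00  0.000e+00  0.000e+00  1.000e+00]] [-0.284 -0.082  1.689  0.     1.533 -1.232] 2.55
lid_bar 0.94 [162.5, 101.2, 343.9, 257.4]
```

View pics/c.png

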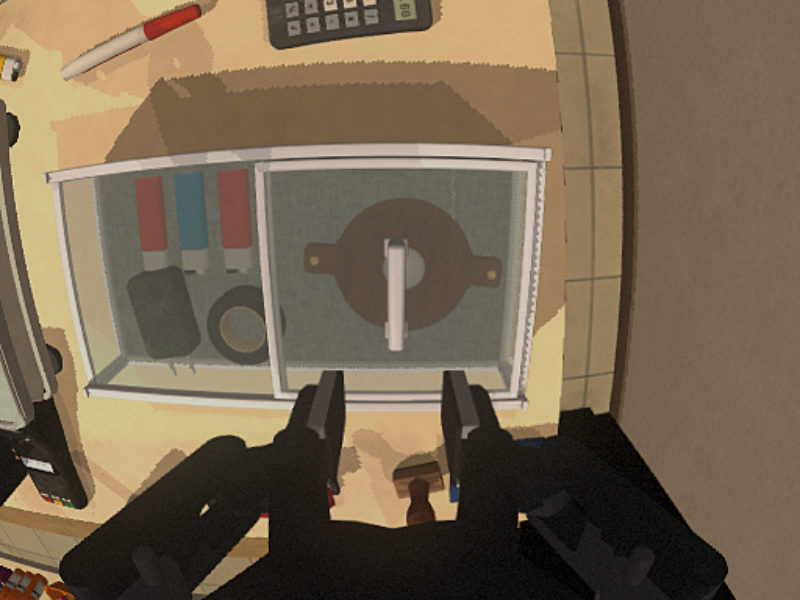

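Wrist view: bar top runs (397,248)–(396,348); lugs at about (319,259) and (486,272); case corners (549,152), (526,405), (86,394), (48,178).

```bash
cat > m.py <<'E'
from h import *
def rep(T,corn,pts,s=.64):
    c=wpix(np.array(corn)*s,.075,T)[:,:2];print([np.linalg.norm(c[i]-c[(i+1)%4]).round(3) for i in range(4)])
    ctr=c.mean(0);yd=(c[0]-c[3])+(c[1]-c[2]);th=np.arctan2(-yd[0],yd[1]);print('ctr',ctr.round(4),'yaw',np.degrees(th).round(2))
    Rm=np.array([[np.cos(th),-np.sin(th)],[np.sin(th),np.cos(th)]])
    for n,uv,z in pts:
        p=wpix(np.array(uv)*s,z,T)[:,:2];print(n,p.round(4).tolist(),'case',((p-ctr)@Rm).round(4).tolist(),'tool',((p-T[:2,3])@T[:2,:2]).round(4).tolist())
E
python3 - <<'E'
from m import *
rep(np.load('T1.npy'),[(549,152),(526,405),(86,394),(48,178)],[('bar',[(397,248),(396,348),(397,298)],.096),('lug-,lug+',[(319,259),(486,272)],.044)])
E
```

```text
[np.float64(0.17), np.float64(0.337), np.float64(0.169), np.float64(0.334)]
ctr [ 0.5219 -0.1999] yaw -35.38
bar [[0.5425, -0.1192], [0.5907, -0.1544], [0.5659, -0.1359]] case [[-0.03, 0.0778], [0.0297, 0.077], [-0.0012, 0.0777]] tool [[0.0282, 0.0029], [-0.0315, 0.0025], [-0.0006, 0.003]]
lug-,lug+ [[0.5273, -0.172], [0.6003, -0.0857]] case [[-0.0118, 0.0259], [-0.0022, 0.1386]] tool [[0.0097, -0.0488], [0.0007, 0.0639]]
```

carry_out:
  motion:
    - [[0, 0.06, 0.3, 0], [0, 0.06, 0.7, 0], [0, 0.06, 1.1, 0], [0, 0.06, 1.5, 0], [0, 0.06, 1.9, 0], [0, 0.06, 2.2, 0], [0, 0.06, 2.4, 0], [0, 0.06, 2.4, 0], [0, 0.06, 2.4, 0]]

```text
time_s: 3.6
tool_pos: [0.5657, -0.1362, 0.0818]
ee_rot: [0.0, 0.307, 0.952, -0.0]
wrist_force: [0.0, 0.1, 1.3]
grip_width: 0.0345
grip_force: 0.0
```

carry_out:
  motion:
    - [[0, 0, 0, 0], [0, 0, 0, 0], [0, -0.1, 0, 0], [0, -0.3, 0, 0], [0, -0.5, 0, 0], [0, -0.75, 0, 0], [0, -1.0, 0, 0], [0, -1.25, 0, 0], [0, -1.5, 0, 0], [0, -1.75, 0, 0], [0, -2.0, 0, 0], [0, -2.25, 0, 0], [0, -2.5, 0, 0], [0, -2.7, 0, 0], [0, -2.85, 0, 0], [0, -2.95, 0, 0], [0, -3.05, 0, 0], [0, -3.1, 0, 0], [0, -3.1, 0, 0]]
  gripper: 0.2

```text
time_s: 5.5
tool_pos: [0.4748, -0.2622, 0.0812]
ee_rot: [-0.0, 0.307, 0.952, -0.0]
wrist_force: [0.5, -0.5, -0.1]
grip_width: 0.0171
grip_force: 0.0
```

carry_out:
  motion:
    - [[0, -0.04, 0, 0], [0, -0.08, 0, 0], [0, -0.12, 0, 0], [0, -0.14, 0, 0], [0, -0.16, 0, 0], [0, -0.16, 0, 0]]

```text
time_s: 6.1
tool_pos: [0.4702, -0.2686, 0.0813]
ee_rot: [-0.0, 0.307, 0.952, -0.0]
wrist_force: [1.2, -0.9, 0.1]
grip_width: 0.0171
grip_force: 0.0
```

carry_out:
  motion:
    - [[0, -0.03, 0, 0], [0, -0.06, 0, 0], [0, -0.08, 0, 0], [0, -0.1, 0, 0], [0, -0.1, 0, 0]]

```text
time_s: 6.6
tool_pos: [0.4691, -0.2701, 0.0814]
ee_rot: [0.001, 0.306, 0.952, 0.003]
wrist_force: [18.3, 23.5, -1.3]
grip_width: 0.0173
grip_force: 14.8
```

carry_out:
  motion:
    - [[0, 0.07, 0, 0], [0, 0.14, 0, 0], [0, 0.14, -0.1, 0], [0, 0.14, -0.4, 0], [0, 0.14, -0.8, 0], [0, 0.3, -1.3, 1.0], [0, 0.6, -1.8, 2.5], [0.1, 0.9, -2.3, 4], [0.1, 1.2, -2.7, 5.5], [0.1, 1.5, -2.7, 7], [0.2, 1.8, -2.7, 8.5], [0.2, 2.1, -2.7, 10], [0.2, 2.32, -2.7, 11.5], [0.2, 2.32, -2.7, 13], [0.2, 2.32, -2.7, 14.5], [0.2, 2.32, -2.7, 16], [0.2, 2.32, -2.7, 17.5], [0.2, 2.32, -2.7, 18.9], [0.2, 2.32, -2.7, 18.9], [0.2, 2.32, -2.7, 18.9]]
  gripper: 0.4

```text
time_s: 8.6
tool_pos: [0.527, -0.1727, 0.2172]
ee_rot: [0.0, 0.906, 0.422, 0.0]
wrist_force: [-0.6, -0.4, 0.0]
grip_width: 0.0342
grip_force: 0.0
```

Run:
```python
from h import *
T=tcp();np.save('T2.npy',T);im=optics.get_image('wrist');print(T.round(4),get_state()['joint_positions'].round(3),get_state()['time_s'])
cv2.imwrite('pics/d.png',cv2.resize(im[:,:,::-1],(800,600)))
```

```text
[[ 6.433e-01  7.656e-01  7.000e-04  5.270e-01]
 [ 7.656e-01 -6.433e-01 -4.000e-04 -1.727e-01]
 [ 2.000e-04  8.000e-04 -1.000e+00  2.172e-01]
 [ 0.000e+00  0.000e+00  0.000e+00  1.000e+00]] [-0.363 -0.144  1.722 -0.     1.563  0.336] 8.65
```

View pics/d.png

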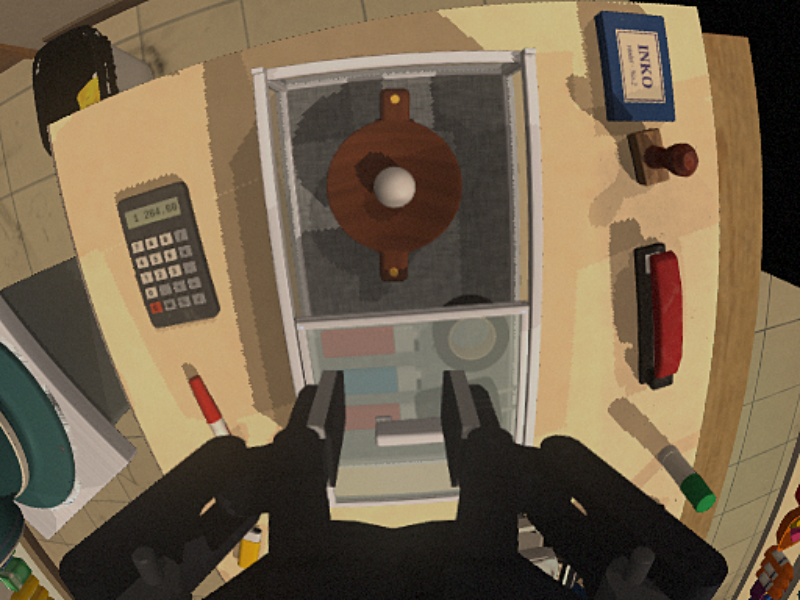

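The lid is open. Lugs at (394,265) near and (396,105) far, dish centre ≈(394,186), ball in the middle (394,187); the dish axis lines up with the tool.

Run:
```python
from m import *
T=np.load('T2.npy')
for n,uv in[('near end',(394,281)),('near mid',(394,266)),('far end',(396,90)),('far mid',(396,105)),('rim near',(394,253)),('L',(327,187)),('R',(462,185))]:
    p=wpix(np.array(uv)*.64,.044,T)[0,:2];print(n,((p-T[:2,3])@T[:2,:2]).round(4))
```

```text
near end [-0.0096  0.0012]
near mid [0.0014 0.0012]
far end [0.123  0.0025]
far mid [0.1127 0.0025]
rim near [0.0107 0.0012]
L [ 0.0573 -0.0444]
R [0.0587 0.0474]
```

carry_out:
  motion:
    - [[-0.02, 0.03, 0.3, 0], [-0.02, 0.03, 0.7, 0], [-0.02, 0.03, 1.1, 0], [-0.02, 0.03, 1.5, 0], [-0.02, 0.03, 1.9, 0], [-0.02, 0.03, 2.3, 0], [-0.02, 0.03, 2.6, 0], [-0.02, 0.03, 2.9, 0], [-0.02, 0.03, 3.2, 0], [-0.02, 0.03, 3.5, 0], [-0.02, 0.03, 3.7, 0], [-0.02, 0.03, 3.85, 0], [-0.02, 0.03, 3.95, 0], [-0.02, 0.03, 3.98, 0], [-0.02, 0.03, 3.98, 0], [-0.02, 0.03, 3.98, 0]]

```text
time_s: 10.25
tool_pos: [0.5278, -0.1744, 0.0178]
ee_rot: [0.0, 0.907, 0.421, 0.0]
wrist_force: [1.1, 0.1, 0.7]
grip_width: 0.0345
grip_force: 0.0
```

Run:
```python
from h import *
s=get_state();print(s['wrist_force'],s['tool_pos']);im=optics.get_image('wrist')
cv2.imwrite('pics/e.png',cv2.resize(im[:,:,::-1],(800,600)))
```

```text
[1.10686807 0.14905723 0.71355864] [ 0.52777362 -0.17442716  0.01784482]
```

View pics/e.png

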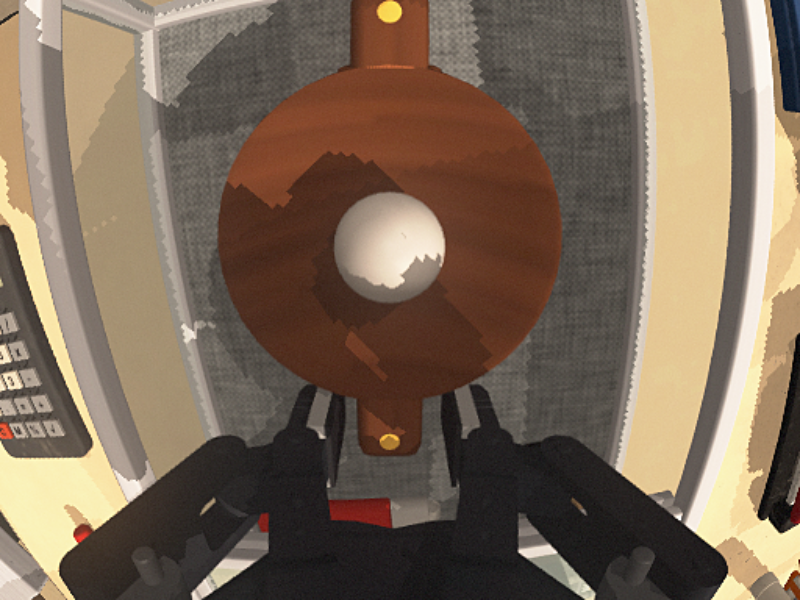

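The lug (389, 400–455) sits between the pads (≈ 335 and 450), with the ball centred at (389,247). Closing, first part way.

carry_out:
  motion:
    - [[0, -0.02, 0, 0], [0, -0.02, 0, 0], [0, -0.02, 0, 0]]
  gripper: 0.26

```text
time_s: 10.6
tool_pos: [0.5268, -0.1737, 0.0175]
ee_rot: [0.0, 0.907, 0.421, 0.0]
wrist_force: [-0.4, 0.0, -0.3]
grip_width: 0.0221
grip_force: 0.0
```

carry_out:
  motion:
    - [[0, 0, 0, 0], [0, 0, 0, 0], [0, 0, 0, 0], [0, 0, 0, 0], [0, 0, 0, 0], [0, 0, 0, 0]]
  gripper: 0

```text
time_s: 11.2
tool_pos: [0.5268, -0.1737, 0.0174]
ee_rot: [0.0, 0.907, 0.421, 0.0]
wrist_force: [-1.9, -0.7, 5.4]
grip_width: 0.019
grip_force: 58.6
```

carry_out:
  motion:
    - [[0, 0, -0.01, 0], [0, 0, -0.03, 0], [0, 0, -0.06, 0], [0, 0, -0.1, 0], [0, 0, -0.15, 0], [0, 0, -0.2, 0], [0, 0, -0.25, 0], [0, 0, -0.29, 0], [0, 0, -0.32, 0], [0, 0, -0.34, 0], [0, 0, -0.35, 0], [0, 0, -0.35, 0]]

```text
time_s: 12.4
tool_pos: [0.5267, -0.1737, 0.0348]
ee_rot: [0.0, 0.907, 0.421, 0.0]
wrist_force: [1.0, 0.3, -0.9]
grip_width: 0.0191
grip_force: 58.7
```

Run:
```python
from h import *
s=get_state();print(s['wrist_force'],s['wrist_torque'],s['tool_pos']);im=optics.get_image('wrist')
cv2.imwrite('pics/f.png',cv2.resize(im[:,:,::-1],(800,600)))
```

```text
[ 0.97106722  0.26300776 -0.91865361] [-0.06788886  0.04817666 -0.02691209] [ 0.52673546 -0.17367027  0.03482428]
```

View pics/f.png

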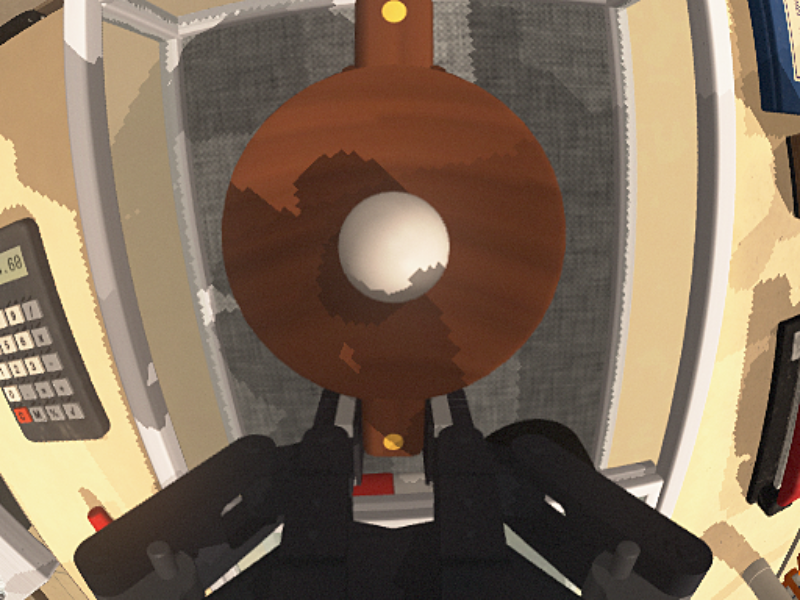

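The dish is lifted level and square in the pads, with the ball in its middle at (394,247). Lifting on.

carry_out:
  motion:
    - [[0, 0, -0.02, 0], [0, 0, -0.06, 0], [0, 0, -0.13, 0], [0, 0, -0.23, 0], [0, 0, -0.36, 0], [0, 0, -0.52, 0], [0, 0, -0.7, 0], [0, 0, -0.9, 0], [0, 0, -1.1, 0], [0, 0, -1.3, 0], [0, 0, -1.5, 0], [0, 0, -1.7, 0], [0, 0, -1.9, 0], [0, 0, -2.08, 0], [0, 0, -2.24, 0], [0, 0, -2.37, 0], [0, 0, -2.47, 0], [0, 0, -2.54, 0], [0, 0, -2.58, 0], [0, 0, -2.6, 0]]

```text
time_s: 14.45
tool_pos: [0.5267, -0.1737, 0.1648]
ee_rot: [-0.0, 0.907, 0.421, -0.0]
wrist_force: [0.0, -1.1, -1.4]
grip_width: 0.0188
grip_force: 58.7
```

Run:
```python
from h import *
T=tcp();d=T[:2,0];print(get_state()['time_s'],T.round(3).tolist(),'tool x yaw',np.degrees(np.arctan2(d[1],d[0])))
# quarter turn with the dish centre kept at place (58 mm along tool x); turn a about tool z: tool x -> (cos a, sin a)
tot=np.degrees(np.arctan2(d[1],d[0]))+35.4;print('turn',tot)
n=60;rows=[]
for k in range(0,n+1,1):
    u=k/n;f=10*u**3-15*u**4+6*u**5;a=np.radians(tot*f)
    rows.append([.058*(1-np.cos(a))/.05,-.058*np.sin(a)/.05,0,np.degrees(a)/5])
r=np.array(rows)
for s in range(0,n,20):
    a0=np.radians(r[s,3]*5);M=np.array([[np.cos(a0),np.sin(a0)],[-np.sin(a0),np.cos(a0)]])
    q=r[s+1:s+21]-r[s];q[:,:2]=q[:,:2]@M.T;print(q.round(2).tolist())
```

```text
14.45 [[0.646, 0.763, -0.0, 0.527], [0.763, -0.646, 0.0, -0.174], [-0.0, -0.0, -1.0, 0.165], [0.0, 0.0, 0.0, 1.0]] tool x yaw 49.76048220834071
turn 85.16048220834071
[[0.0, -0.0, 0.0, 0.0], [0.0, -0.0, 0.0, 0.01], [0.0, -0.0, 0.0, 0.02], [0.0, -0.0, 0.0, 0.05], [0.0, -0.01, 0.0, 0.09], [0.0, -0.01, 0.0, 0.15], [0.0, -0.02, 0.0, 0.23], [0.0, -0.03, 0.0, 0.33], [0.0, -0.05, 0.0, 0.45], [0.0, -0.06, 0.0, 0.6], [0.0, -0.08, 0.0, 0.78], [0.0, -0.1, 0.0, 0.99], [0.01, -0.12, 0.0, 1.22], [0.01, -0.15, 0.0, 1.48], [0.01, -0.18, 0.0, 1.76], [0.02, -0.21, 0.0, 2.08], [0.03, -0.24, 0.0, 2.41], [0.03, -0.28, 0.0, 2.78], [0.04, -0.32, 0.0, 3.16], [0.06, -0.36, 0.0, 3.57]]
[[0.0, -0.04, 0.0, 0.43], [0.0, -0.09, 0.0, 0.88], [0.01, -0.14, 0.0, 1.35], [0.01, -0.18, 0.0, 1.83], [0.02, -0.23, 0.0, 2.33], [0.04, -0.28, 0.0, 2.84], [0.05, -0.33, 0.0, 3.36], [0.07, -0.39, 0.0, 3.88], [0.08, -0.44, 0.0, 4.41], [0.11, -0.48, 0.0, 4.94], [0.13, -0.53, 0.0, 5.47], [0.16, -0.58, 0.0, 6.0], [0.18, -0.63, 0.0, 6.53], [0.21, -0.67, 0.0, 7.05], [0.24, -0.71, 0.0, 7.55], [0.27, -0.75, 0.0, 8.05], [0.31, -0.79, 0.0, 8.53], [0.34, -0.82, 0.0, 9.0], [0.37, -0.85, 0.0, 9.45], [0.41, -0.88, 0.0, 9.88]]
[[0.0, -0.04, 0.0, 0.41], [0.0, -0.08, 0.0, 0.8], [0.01, -0.12, 0.0, 1.16], [0.01, -0.15, 0.0, 1.5], [0.01, -0.18, 0.0, 1.81], [0.02, -0.21, 0.0, 2.1], [0.02, -0.24, 0.0, 2.36], [0.03, -0.26, 0.0, 2.59], [0.03, -0.28, 0.0, 2.79], [0.04, -0.3, 0.0, 2.97], [0.04, -0.31, 0.0, 3.12], [0.05, -0.32, 0.0, 3.25], [0.05, -0.33, 0.0, 3.35], [0.05, -0.34, 0.0, 3.43], [0.05, -0.35, 0.0, 3.49], [0.05, -0.35, 0.0, 3.53], [0.06, -0.35, 0.0, 3.55], [0.06, -0.36, 0.0, 3.57], [0.06, -0.36, 0.0, 3.57], [0.06, -0.36, 0.0, 3.57]]
```

carry_out:
  motion:
    - [[0, 0, 0, 0], [0, 0, 0, 0.01], [0, 0, 0, 0.02], [0, 0, 0, 0.05], [0, -0.01, 0, 0.09], [0, -0.01, 0, 0.15], [0, -0.02, 0, 0.23], [0, -0.03, 0, 0.33], [0, -0.05, 0, 0.45], [0, -0.06, 0, 0.6], [0, -0.08, 0, 0.78], [0, -0.1, 0, 0.99], [0.01, -0.12, 0, 1.22], [0.01, -0.15, 0, 1.48], [0.01, -0.18, 0, 1.76], [0.02, -0.21, 0, 2.08], [0.03, -0.24, 0, 2.41], [0.03, -0.28, 0, 2.78], [0.04, -0.32, 0, 3.16], [0.06, -0.36, 0, 3.57]]

```text
time_s: 16.45
tool_pos: [0.5148, -0.1596, 0.1648]
ee_rot: [0.0, 0.962, 0.274, 0.0]
wrist_force: [0.1, -0.0, -1.9]
grip_width: 0.0194
grip_force: 58.7
```

carry_out:
  motion:
    - [[0, -0.04, 0, 0.43], [0, -0.09, 0, 0.88], [0.01, -0.14, 0, 1.35], [0.01, -0.18, 0, 1.83], [0.02, -0.23, 0, 2.33], [0.04, -0.28, 0, 2.84], [0.05, -0.33, 0, 3.36], [0.07, -0.39, 0, 3.88], [0.08, -0.44, 0, 4.41], [0.11, -0.48, 0, 4.94], [0.13, -0.53, 0, 5.47], [0.16, -0.58, 0, 6.0], [0.18, -0.63, 0, 6.53], [0.21, -0.67, 0, 7.05], [0.24, -0.71, 0, 7.55], [0.27, -0.75, 0, 8.05], [0.31, -0.79, 0, 8.53], [0.34, -0.82, 0, 9.0], [0.37, -0.85, 0, 9.45], [0.41, -0.88, 0, 9.88]]

```text
time_s: 18.45
tool_pos: [0.509, -0.1114, 0.1648]
ee_rot: [-0.0, 0.988, -0.153, 0.0]
wrist_force: [0.8, 1.2, -2.8]
grip_width: 0.0189
grip_force: 58.7
```

carry_out:
  motion:
    - [[0, -0.04, 0, 0.41], [0, -0.08, 0, 0.8], [0.01, -0.12, 0, 1.16], [0.01, -0.15, 0, 1.5], [0.01, -0.18, 0, 1.81], [0.02, -0.21, 0, 2.1], [0.02, -0.24, 0, 2.36], [0.03, -0.26, 0, 2.59], [0.03, -0.28, 0, 2.79], [0.04, -0.3, 0, 2.97], [0.04, -0.31, 0, 3.12], [0.05, -0.32, 0, 3.25], [0.05, -0.33, 0, 3.35], [0.05, -0.34, 0, 3.43], [0.05, -0.35, 0, 3.49], [0.05, -0.35, 0, 3.53], [0.06, -0.35, 0, 3.55], [0.06, -0.36, 0, 3.57], [0.06, -0.36, 0, 3.57], [0.06, -0.36, 0, 3.57]]

```text
time_s: 20.45
tool_pos: [0.5173, -0.0953, 0.1648]
ee_rot: [-0.0, 0.953, -0.303, -0.0]
wrist_force: [-0.4, 0.6, -0.6]
grip_width: 0.0188
grip_force: 58.7
```

Run:
```python
from h import *
s=get_state();T=tcp();print(s['time_s'],T.round(3).tolist(),np.degrees(np.arctan2(T[1,0],T[0,0])),s['joint_positions'].round(2),s['grip_force']);im=optics.get_image('wrist')
cv2.imwrite('pics/g.png',cv2.resize(im[:,:,::-1],(800,600)))
```

```text
20.45 [[0.816, -0.578, -0.0, 0.517], [-0.578, -0.816, 0.0, -0.095], [-0.0, -0.0, -1.0, 0.165], [0.0, 0.0, 0.0, 1.0]] -35.33495010702963 [-0.23 -0.19  1.84  0.    1.48  1.96] 58.68671178817749
```

View pics/g.png

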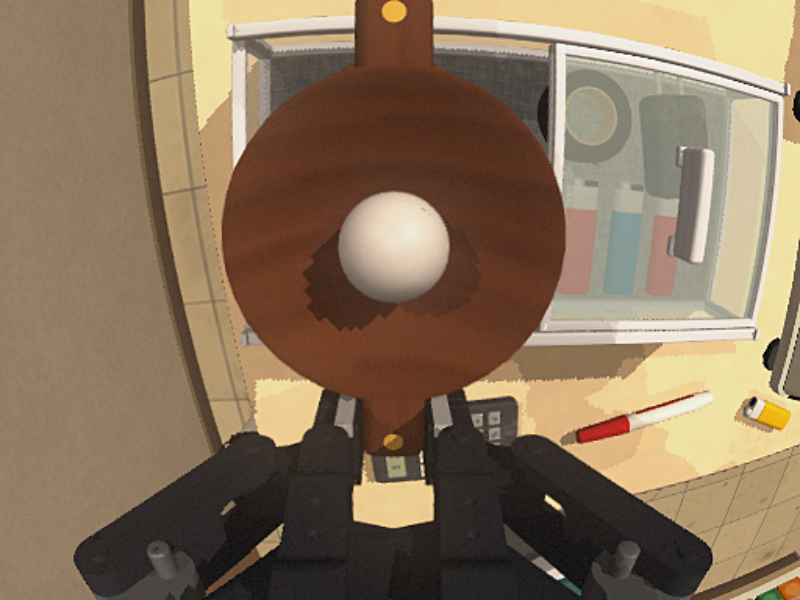

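The dish is level and square to the case above the open half. The ball is centred at (394,247), the free lug at (394,15) points across the counter, and the lid is still open. Handing in.

```bash
python3 -c "
from h import *
print(manip.close_job())"
```

```text
the job is handed in; nothing more can be done
None
```

The job is handed in: the lid is open against its stop, and the dish is held still and level by one lug about 0.17 m above the counter, over the case, with the ball in its middle and the other lug pointing square across to the customer; the judge's verdict was not shown.

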